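Clamp the drawer front and offer up its pull

ROBOT

A 6-joint arm with a two-finger parallel gripper is mounted at the origin on the work surface. World frame = base frame: x ahead of the robot, y to its left, z up, the work surface at z = 0. Lengths are in m, angles in degrees, forces in N, time in s.
With the tool pointing down it reaches from about 0.3 to 0.75 m from the base axis. Payload 8.5 kg.
Tool frame: the origin (TCP) lies on the centre line of the jaws, within the pads' length; the fingertips stand 11 mm ahead of it and the grasp point (between the pads) lies 8 mm behind it; z points along the fingers, y is the line along which they close (so a half turn about z gives the same grasp; the last joint's range is limited). The gripper opens to 85 mm and grips with 20 to 120 N. Pads are 22 mm wide; open, the fingers measure 114 mm over their backs; the gripper's body (76 mm by 85 mm) begins 54 mm behind the grasp point. The pads swing forward as they close: fully open they stand 13 mm farther back than shut.
Start: joints at [-85.273, 21.807, 74.336, -0, 83.858, -12.336], TCP at [0.161, -0.526, 0.242] pointing down, gripper open.
Joint ranges: [-178.18, 178.18], [-50.72, 133.34], [12.68, 142.11], [-81.47, 261.47], [9.98, 163.14], [-165.26, 165.26]. Speed limits (degrees/s): [136.94, 136.94, 180, 180, 180, 180].

INTERFACE

Orientations are given as a 3x3 rotation matrix whose columns are the frame's x, y, z axes.
In Python, from rig import env, viewer, probe_bus, close_job gives the robot as it stands (env), with the cameras (viewer), the readings (probe_bus) and the job as plain functions.
- The arm moves only by the shell command python3 nudge.py 'ROWS' [FORCE]. ROWS is a JSON list of rows, 1 to 10 of them, each of 5 numbers: dx, dy, dz in m, then a turn about the tool's z in degrees, then the finger opening in m; each row shifts and turns the commanded pose from where the row before left it, along the tool's axes as they then stand; what a row does not reach is not made up. A row lasts 1/10 s, in which the tool goes at most 0.05 m and 8.59 degrees, less where a joint would pass 70% of its speed; a pose out of reach is approached as far as the arm can. The fingers move at their own pace and stop on an object; FORCE is the grip in N (left out, the last holds). Time passes only in rows, so rows that do not move let the fingers close. It prints the time, the measured TCP pose, the force, the opening and the grip force at its end.
- probe_bus.observe(): the state, without advancing time (a new reading comes with each control period).
- viewer.get_image(name): name is "side" or "top" or "wrist"; returns a dict with "pixels" (420x560x3 uint8, red, green, blue), "K" (3x3 intrinsics, pixels), "extrinsics" (4x4, takes a point from world to camera coordinates). Camera axes: x right, y down, z forward; pixel columns grow to the right and rows downward; lengths in m; the calibration is good to about 2 mm. A picture is of the moment at which its call begins. There is no depth.
- close_job(): hands the job in; it is judged then, once.
The state is a dict: "time_s": time; "q": joint angles; "qvel": joint speeds; "joint_efforts": joint torques, N m; "position": TCP position; "tool_rot": TCP orientation; "ft_force": force on the tool from outside, world axes, zero at the start; "wrist_torque": the same for the moment, N m; "grip_width": finger opening in m; "gripper_force": force on a finger pad.
Only numpy, scipy, OpenCV 4.12 (cv2) and the standard library are available. Lean on these libraries where they do the work, as an engineer would, in place of code of your own. Each camera call takes 0.05 s, during which the arm holds its last target. There are 200 camera calls.

TASK

Get the drawer front ready for gluing on its new pull: push the black screw knob of its clamp fully down, and only then turn it clockwise until its wing stands square across the drawer front. Then take the longer of the two wooden pulls out of the grooved rest, lift it well up and carry it over the stock in the middle, and finish while still holding it: upright, its two pegs lined up with the two holes in the drawer front and hovering about a centimetre above them, touching nothing but the gripper. Leave the short pull and everything else where it is.

Things in the scene. Friction and masses are not known exactly. Their poses are not given: they have to be found in the camera images.
- front: Fixture fixed to the table, on either side: plywood base 300 x 170 x 12 mm, on it a dark-wood drawer front 260 x 120 x 18 mm lying face up (top face at 30 mm), and at one end a steel clamp bridge (24 mm wide, 152 mm along y, top at 55 mm). Origin: middle of the base's underside; x along the drawer front towards the clamp, which is at x = +100 mm; z up.
- front_seat (a point): Point on the drawer front's top face, 30 mm above the table, midway between its two holes; 130 mm from the clamp knob's axis. Axes parallel to the fixture's. The two round holes, 11 mm wide and 18 mm deep (right through), lie on this x axis at +48 and -48 mm.
- clamp_grip (a point): Grip point on the axis of the clamp's black wing knob, 98 mm above the table while up, 88 mm fully down; at x = +100, y = 0 mm of the fixture. Moves and turns with the knob, its x along the wing. Wing: upright flat bar 46 mm long, 12 mm thick, from 20 mm below this point to 12 mm above. Below it 10 mm of hub, 16 mm wide.
- clamp_push (a joint): How far the screw knob is pushed down, m: 0 = up, 0.010 = fully down. Sliding takes about 4 N, there is no spring: it stays where it is left.
- clamp_turn (a joint): Turn of the knob, rad, clockwise seen from above: 0 = wing along the drawer front's length, 1.57 = square across it. Starts at 0.1 to 0.5, end stop 2.4. Light friction (0.04 N m), stays where left. It can be turned while up, but that spoils the thread and fails the job.
- rest: Dark-wood rest block, 170 x 130 x 30 mm, fixed to the table on the side away from the fixture. Origin: centre of its underside on the table; x along two parallel grooves (124 x 12 mm, 16 mm deep) at y = +35 and -35 mm. Each groove holds the pegs of one pull.
- pull_long: The longer of two light-wood drawer pulls (about 70 g), pegs down in a groove of the rest. Bar 130 mm long (its x), 16 wide, on two legs (18 x 20 mm) 96 mm apart, each with a round peg 8 mm thick, 12 mm long below. Origin: midway between the peg tips, at tip height, 18 mm above the table at first; z up. Above it: legs 12-35 mm, bar 34-48 mm. Same either way round.
- pull_short: A spare light-wood pull of the same section but shorter: bar 98 mm long, pegs 64 mm apart. It stands in the other groove; to be left there. Origin and axes as for the long pull.
- spray_can: White can, 54 mm wide, 150 mm high, loose, standing in the middle of the table between fixture and rest. Origin: centre of its underside.
- jar: Amber glass jar with a brass lid, 68 mm wide, 100 mm high, loose, in the middle of the table. Origin: centre of its underside.
- carton: Cardboard carton, 60 x 70 mm, 125 mm high, loose, in the middle of the table. Origin: centre of its underside.
- tape: Roll of paper tape lying flat, 90 mm wide, 24 mm high, at the robot's left. Origin: centre of its underside.
- screwdriver: Screwdriver lying at the robot's right. Origin: near its middle, on the table.
- mug: White mug, 80 mm wide, 90 mm high, at the robot's left. Origin: centre of its underside.

How it is judged:
By the outcome, as a careful person would: the job done as asked, in the order asked, and still so for the second after the job is handed in, while the arm keeps its last pose, push and grip.
It also fails if it takes over 61 s, if anything falls off the work surface, if the arm or the gripper's body presses on something with over 40 N, if the wrist force passes 120 N, or if a joint passes its speed limit or range.

## Working session

There is one attempt and no reset: what is moved stays moved. The work goes in short steps, Python scripts to look and compute and a shell command to move; the robot and the scene stay as the last step left them, time stands still between calls to the robot, and variables do not carry over. Pictures are saved under pics/ and viewed, at most 10 in all, crops included, and the job is handed in when it is done.

```bash
ls; mkdir -p pics
python3 - <<'E'
from rig import env, viewer, probe_bus, close_job
import cv2,numpy as np
o=probe_bus.observe();print(o['time_s'],o['position'],o['tool_rot'],o['grip_width'])
for n in("top","side"):
    d=viewer.get_image(n);cv2.imwrite(f"pics/{n}0.png",d["pixels"][:,:,::-1]);print(n,d["K"],d["extrinsics"])
    np.savez(f"pics/{n}0.npz",**d)
E
```

```text
nudge.py
pics
rig.py
0.0 [ 0.16136709 -0.52549243  0.24168048] [[ 9.55973492e-01  2.93453002e-01 -1.35172415e-04]
 [ 2.93452859e-01 -9.55972322e-01  1.52963057e-03]
 [ 3.19653596e-04 -1.50195301e-03 -9.99998821e-01]] 0.08510919735577634
top [[536.43587561   0.         272.98777525]
 [  0.         536.43587561 205.84932995]
 [  0.           0.           1.        ]] [[ 2.66944846e-02 -9.99643521e-01 -4.85211498e-04 -1.89326326e-02]
 [-9.97158805e-01 -2.65939240e-02 -7.04775182e-02  4.93135884e-01]
 [ 7.04394907e-02  2.36519394e-03 -9.97513250e-01  1.68833371e+00]
 [ 0.00000000e+00  0.00000000e+00  0.00000000e+00  1.00000000e+00]]
side [[424.52399423   0.         283.68327677]
 [  0.         424.52399423 209.12044994]
 [  0.           0.           1.        ]] [[ 0.9947032  -0.10264957 -0.00534848 -0.50340162]
 [-0.07244501 -0.66319855 -0.74492913  0.09871383]
 [ 0.07291955  0.74137086 -0.66712217  1.35169353]
 [ 0.          0.          0.          1.        ]]
```

View pics/top0.png

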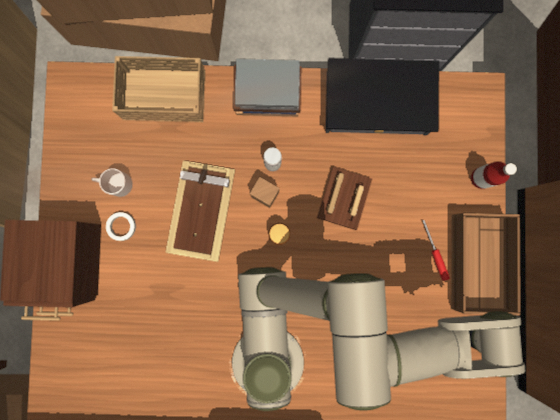

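View pics/side0.png

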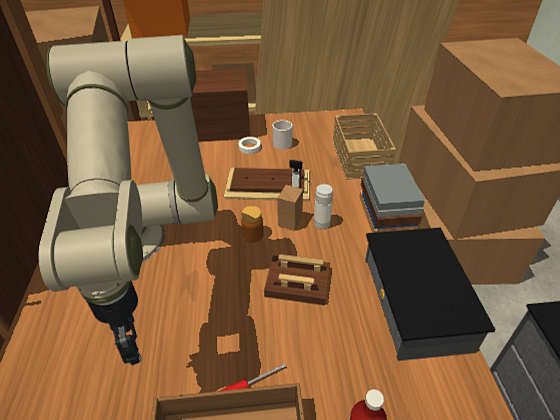

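The top view shows the fixture around (201,210) with its clamp at about (204,177). The rest is around (345,196), with pulls at about (335,192) and (357,200). The can (272,157), carton (264,189) and jar (279,233) stand in between. The side view agrees, with the knob at about (296,165).

```bash
cat > h.py <<'E'
import numpy as np,cv2
def ray(d,uv):
    E=np.array(d["extrinsics"]);R,t=E[:3,:3],E[:3,3]
    v=R.T@np.linalg.inv(d["K"])@np.array([uv[0],uv[1],1.]);return -R.T@t,v/np.linalg.norm(v)
def onz(d,uv,z):
    c,v=ray(d,uv);return c+v*(z-c[2])/v[2]
def tri(*prs):
    A=np.zeros((3,3));b=np.zeros(3);L=[]
    for d,uv in prs:
        c,v=ray(d,uv);P=np.eye(3)-np.outer(v,v);A+=P;b+=P@c;L.append((P,c))
    x=np.linalg.solve(A,b);return x,[float(np.linalg.norm(P@(x-c))) for P,c in L]
def proj(d,p):
    E=np.array(d["extrinsics"]);q=np.array(d["K"])@(E[:3,:3]@np.array(p)+E[:3,3]);return q[:2]/q[2]
def blobs(mask,amin=20):
    n,l,s,c=cv2.connectedComponentsWithStats(mask.astype(np.uint8))
    out=[]
    for i in range(1,n):
        if s[i,4]>=amin:
            r=cv2.minAreaRect(np.argwhere(l==i)[:,::-1].astype(np.float32));out.append((s[i,4],c[i],r,l==i))
    return sorted(out,key=lambda o:-o[0])
E
python3 - <<'E'
from h import *
np.set_printoptions(precision=4,suppress=True)
t=dict(np.load("pics/top0.npz"));s=dict(np.load("pics/side0.npz"))
def show(n,d,box,f):
    hsv=cv2.cvtColor(d["pixels"],cv2.COLOR_RGB2HSV).astype(int);m=f(hsv)
    k=np.zeros(m.shape,bool);x0,y0,x1,y1=box;k[y0:y1,x0:x1]=1
    for a,c,r,_ in blobs(m&k)[:4]:print(n,a,c,r)
    return
lw=lambda h:(h[...,2]>150)&(h[...,0]<30)&(h[...,1]<150)
show("pulls top",t,(322,168,370,228),lw)
show("pulls side",s,(265,250,335,300),lw)
bl=lambda h:(h[...,2]<45)
show("knob top",t,(185,160,225,200),bl)
show("knob side",s,(280,152,310,185),bl)
for n,uv,z in(("knob",(203,172),.1),("pullL",(335,192),.066),("pullR",(357,200),.066),("can",(272,155),.15),("carton",(265,187),.125),("jar",(279,234),.1),("plate corners",(185,161),.012),("",(235,168),.012),("",(219,260),.012),("",(167,252),.012)):
    print(n,onz(t,uv,z))
for d,nm in((t,"top"),(s,"side")):
    b=cv2.resize(d["pixels"][150:270,160:380] if nm=="top" else d["pixels"][150:310,215:345],None,fx=3.6,fy=3.6,interpolation=cv2.INTER_CUBIC)
    cv2.imwrite(f"pics/{nm}0c.png",b[:,:,::-1])
E
```

```text
pulls top 260 [365.3192 213.6192] ((363.5, 207.5), (39.0, 11.0), 90.0)
pulls top 208 [335.7596 192.3942] ((335.5, 192.5), (5.730384826660156, 41.10068893432617), 17.241458892822266)
pulls top 168 [356.994  200.3036] ((357.0550842285156, 200.3165283203125), (5.4596099853515625, 31.033573150634766), 16.699243545532227)
pulls top 123 [360.1057 170.4472] ((356.5, 172.0), (8.0, 25.0), 90.0)
pulls side 204 [301.3088 258.8431] ((300.5384826660156, 258.69232177734375), (43.66022872924805, 4.713319778442383), 7.125016689300537)
pulls side 185 [296.0054 277.8811] ((295.7000427246094, 277.9000244140625), (35.34989929199219, 5.333493709564209), 7.125016689300537)
knob side 125 [296.336 166.744] ((296.539306640625, 171.79476928710938), (25.111106872558594, 11.432160377502441), 82.40535736083984)
knob [0.5851 0.2094 0.1   ]
pullL [ 0.5381 -0.1966  0.066 ]
pullR [ 0.5151 -0.265   0.066 ]
can [0.6344 0.0008 0.15  ]
carton [0.5416 0.0193 0.125 ]
jar [ 0.4031 -0.0264  0.1   ]
plate corners [0.6305 0.2803 0.012 ]
 [0.6122 0.1192 0.012 ]
 [0.3174 0.1606 0.012 ]
 [0.3382 0.3263 0.012 ]
```

View pics/top0c.png

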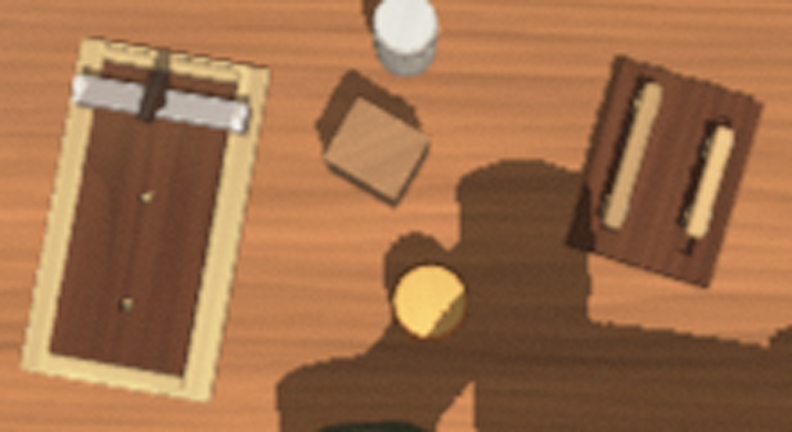

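The crop shows the pulls in their grooves; the left one is longer (41 px against 31 px). The holes are near full-image (195,234) and (201,205), and the wing is at about (203,173). Next I'll bring the wrist camera over the knob.

```bash
python3 - <<'E'
from h import *
from rig import env, viewer, probe_bus, close_job
np.set_printoptions(precision=4,suppress=True)
d=viewer.get_image("wrist");o=probe_bus.observe();R=np.array(o["tool_rot"]);p=np.array(o["position"])
c,v=ray(d,(280,210));print("cam in tool",R.T@(c-p),"axis",R.T@v,d["K"][0]);E=np.array(d["extrinsics"]);print(R.T@E[:3,:3].T)
for g in([.5,.21,.30],[.585,.209,.3]):print(R.T@(np.array(g)-p))
t=dict(np.load("pics/top0.npz"))
print(onz(t,(195,234.4),.03),onz(t,(200.8,204.7),.03))
E
python3 - <<'E'
from rig import env, viewer, probe_bus, close_job
import numpy as np
o=probe_bus.observe();R=np.array(o["tool_rot"]);p=np.array(o["position"])
print(R.T@(np.array([.48,-.23,.3])-p), R.T@np.array([.02,.43,0]))
E
```

```text
[ 0.39136633 -0.18916663 -0.05786103] [ 0.14526656 -0.40521279  0.00046997]
```

```bash
python3 nudge.py '[[0.04,-0.019,-0.006,0,0.085],[0.04,-0.019,-0.006,0,0.085],[0.04,-0.019,-0.006,0,0.085],[0.04,-0.019,-0.006,0,0.085],[0.04,-0.019,-0.006,0,0.085],[0.04,-0.019,-0.006,0,0.085],[0.04,-0.019,-0.006,0,0.085],[0.04,-0.019,-0.006,0,0.085],[0.04,-0.019,-0.006,0,0.085],[0.03,-0.018,-0.004,0,0.085]]'
python3 nudge.py '[[0,0,0,0,0.085],[0,0,0,0,0.085],[0,0,0,0,0.085]]'
python3 - <<'E'
from rig import env, viewer, probe_bus, close_job
import cv2,numpy as np
d=viewer.get_image("wrist");np.savez("pics/w1.npz",**d);cv2.imwrite("pics/w1.png",d["pixels"][:,:,::-1])
E
python3 nudge.py '[[0.0145,-0.0405,0,0,0.085],[0.0145,-0.0405,0,0,0.085],[0.0145,-0.0405,0,0,0.085],[0.0145,-0.0405,0,0,0.085],[0.0145,-0.0405,0,0,0.085],[0.0145,-0.0405,0,0,0.085],[0.0145,-0.0405,0,0,0.085],[0.0145,-0.0405,0,0,0.085],[0.0145,-0.0405,0,0,0.085],[0.0145,-0.0405,0,0,0]]'
python3 nudge.py '[[0,0,0,0,0],[0,0,0,0,0],[0,0,0,0,0]]'
python3 - <<'E'
from rig import env, viewer, probe_bus, close_job
import cv2,numpy as np
d=viewer.get_image("wrist");np.savez("pics/w2.npz",**d);cv2.imwrite("pics/w2.png",d["pixels"][:,:,::-1])
E
```

```text
time_s: 1.15
position: [0.4802, -0.2289, 0.3005]
tool_rot: [[0.956, 0.294, 0.0], [0.294, -0.956, 0.0], [0.0, -0.0, -1.0]]
ft_force: [-0.2, -0.3, -0.3]
grip_width: 0.0851
gripper_force: 0.0
time_s: 1.45
position: [0.4782, -0.2312, 0.3]
tool_rot: [[0.956, 0.293, -0.001], [0.293, -0.956, 0.0], [-0.001, -0.0, -1.0]]
ft_force: [0.1, -0.9, 0.8]
grip_width: 0.0847
gripper_force: 0.0
time_s: 2.5
position: [0.4986, 0.1997, 0.3004]
tool_rot: [[0.957, 0.292, 0.0], [0.292, -0.957, -0.0], [0.0, 0.0, -1.0]]
ft_force: [0.2, -0.2, 0.2]
grip_width: 0.0731
gripper_force: 0.0
time_s: 2.8
position: [0.4987, 0.1977, 0.3003]
tool_rot: [[0.957, 0.292, -0.0], [0.292, -0.957, -0.0], [-0.0, 0.0, -1.0]]
ft_force: [-0.9, 0.2, -0.2]
grip_width: 0.0279
gripper_force: 0.0
```

View pics/w1.png

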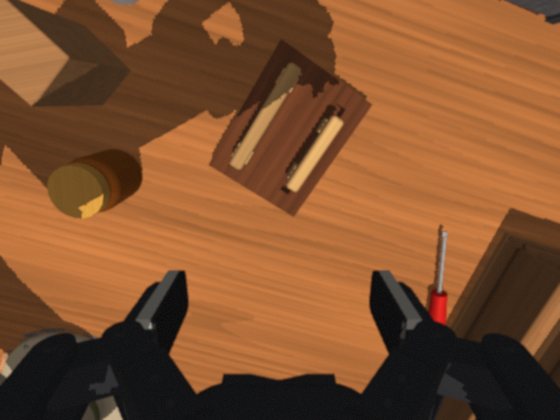

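View pics/w2.png

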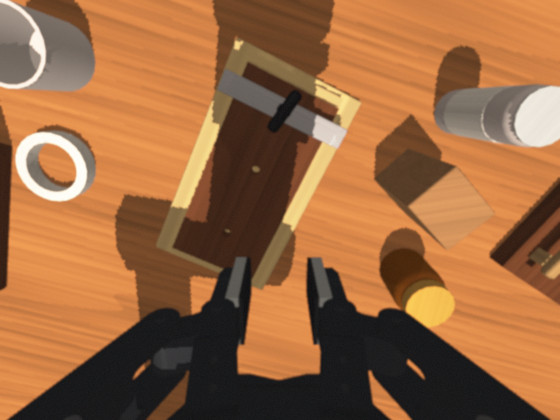

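w1 shows the long pull at about (265,115) and the short one at (315,155), with the screwdriver clear of both. w2 shows the wing at about (285,112) running from (270,131) to (300,93), with holes at about (256,169) and (227,231).

```bash
cat > m.py <<'E'
from h import *
np.set_printoptions(precision=4,suppress=True)
L=lambda n:dict(np.load(f"pics/{n}.npz"))
def find(d,box,f,k=0,amin=4):
    p=d["pixels"];hsv=cv2.cvtColor(p,cv2.COLOR_RGB2HSV).astype(int);m=f(hsv,p.astype(int))
    b=np.zeros(m.shape,bool);x0,y0,x1,y1=box;b[y0:y1,x0:x1]=1
    return blobs(m&b,amin)
E
python3 - <<'E'
from m import *
t,s,w1,w2=map(L,("top0","side0","w1","w2"))
def sh(n,bs,k=3):
    for a,c,r,_ in bs[:k]:print(n,a,c,np.array(r[0]),np.array(r[1]),r[2])
    return bs
dark=lambda h,p:h[...,2]<38
sh("wing w2",find(w2,(262,85,308,138),dark))
sh("wing top",find(t,(195,160,215,188),lambda h,p:h[...,2]<60))
sh("wing side",find(s,(284,155,308,190),lambda h,p:h[...,2]<40))
hole=lambda h,p:(h[...,2]>110)
for b in((246,160,266,178),(218,222,236,240)):sh("hole w2",find(w2,b,hole))
for b in((190,228,200,240),(196,198,206,210)):sh("hole top",find(t,b,hole))
lw=lambda h,p:(p[...,1]>80)
sh("long w1",find(w1,(225,55,303,172),lw))
sh("short w1",find(w1,(280,110,350,200),lambda h,p:p[...,1]>105))
b=w2["pixels"][60:250,200:360];cv2.imwrite("pics/w2c.png",cv2.resize(np.hstack([b,w1["pixels"][40:230,200:360]]),None,fx=2.5,fy=2.5,interpolation=cv2.INTER_CUBIC)[:,:,::-1])
E
```

```text
wing w2 523 [283.9771 110.738 ] [283.688  110.6374] [12.6077 47.4187] 36.15818786621094
wing side 101 [295.5743 164.9406] [295.5 165.5] [11. 11.] 90.0
wing side 8 [300.  183.5] [300.  183.5] [7. 0.] -90.0
wing side 6 [300.  175.5] [300.  175.5] [5. 0.] -90.0
hole w2 25 [255.56 168.8 ] [255.5 169. ] [4. 5.] 90.0
hole w2 4 [227.5 230.5] [227.5 230.5] [1. 1.] 90.0
hole top 43 [197.2093 233.3953] [196.5 233.5] [11.  5.] 90.0
hole top 4 [191.5 233. ] [191.5 233. ] [0.7071 2.1213] 45.0
hole top 99 [200.7879 203.1515] [200.5 203.5] [11.  9.] 90.0
long w1 1275 [256.0627 132.3349] [259.7903 125.4181] [18.5377 99.1783] 31.522178649902344
long w1 93 [228.7312 118.3978] [227.4265 118.4559] [ 7.7174 22.2948] 30.963756561279297
long w1 67 [298.6269 167.3881] [297.5 165.5] [11.  9.] 90.0
short w1 1340 [334.9582 179.0075] [328. 169.] [60. 42.] 90.0
short w1 1122 [314.9528 153.3788] [314.8846 153.9231] [13.5902 85.9785] 33.6900634765625
```

View pics/w2c.png

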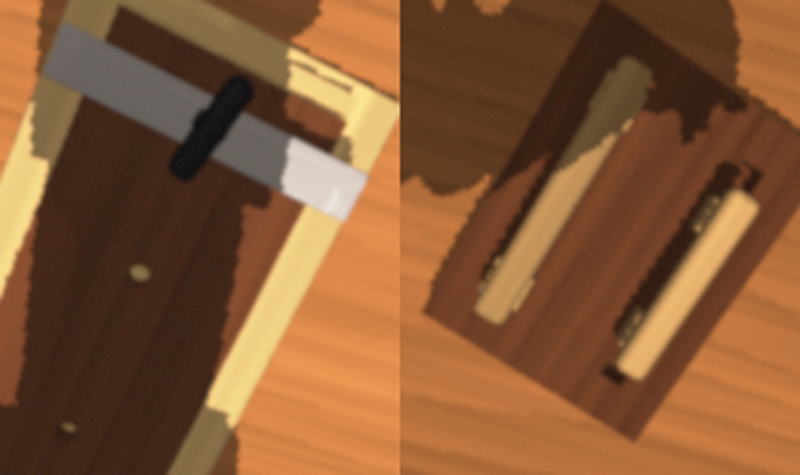

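The crop confirms it: the wing is black with its centre at w2 (284.8,110.8), the holes show plywood through them, and the long pull's bar is clean. Now I'll compute world positions.

Run:
```python
from m import *
t,s,w1,w2=map(L,("top0","side0","w1","w2"))
dark=lambda h,p:h[...,2]<38
def axis(bl,f=1.):
    ys,xs=np.nonzero(bl[3]);P=np.c_[xs,ys].astype(float);c=P.mean(0);u=np.linalg.svd(P-c,full_matrices=False)[2][0]
    q=(P-c)@u;n=np.cross(np.r_[u,0],[0,0,1])[:2];r=(P-c)@n
    mid=c+n*(r.max()+r.min())/2*0;return mid+u*q.min(),mid+u*q.max()
w=find(w2,(262,85,308,138),dark)[0];a,b=axis(w)
A,B=onz(w2,a,.11),onz(w2,b,.11);d=B-A if B[0]>A[0] else A-B
print("wing",A,B,"mid",(A+B)/2,"len",np.linalg.norm(A-B),"yaw",np.degrees(np.arctan2(d[1],d[0])))
print("wing bbox centre",onz(w2,w[2][0],.11), "tri w2,side",tri((w2,w[1]),(s,(296,160))), "side proj of wing top", proj(s,onz(w2,w[2][0],.11)))
for n,x,y in(("near",(227.5,231),(195,234.4)),("far",(255.6,169),(200.8,204.7))):print(n,onz(w2,x,.021),onz(t,y,.021),tri((w2,x),(t,y)))
# pulls bar ends (w1 crop): long (492,318)/(633,70) top face
e=lambda x,y:(200+(x-400)/2.5,40+y/2.5)
for n,p,q in(("long",e(489,312),e(632,68)),("short",e(632,372),e(745,198))):
    P,Q=onz(w1,p,.066),onz(w1,q,.066);d=Q-P;print(n,P,Q,(P+Q)/2,np.linalg.norm(d),np.degrees(np.arctan2(d[1],d[0])))
    tm=(335.76,192.39) if n=="long" else (356.99,200.3); sm=(300.5,258.7) if n=="long" else (295.7,277.9)
    wm=(np.array(p)+q)/2
    print(tri((w1,wm),(t,tm)),tri((w1,wm),(s,sm)),tri((w1,wm),(t,tm),(s,sm)))
```

```text
wing [0.5908 0.2057 0.11  ] [0.5492 0.2206 0.11  ] mid [0.57   0.2131 0.11  ] len 0.04418035876317049 yaw -19.76053060203348
wing bbox centre [0.5704 0.2133 0.11  ] tri w2,side (array([0.5711, 0.213 , 0.1162]), [0.0005659532280193402, 0.0005659532280193283]) side proj of wing top [295.6134 161.4447]
near [0.3939 0.2383 0.021 ] [0.3962 0.2383 0.021 ] (array([0.3961, 0.2378, 0.0257]), [0.00025218066429717555, 0.0002521806642971346])
far [0.4889 0.2245 0.021 ] [0.4908 0.2233 0.021 ] (array([0.4901, 0.2237, 0.0248]), [0.0009091771495583363, 0.0009091771495582945])
long [ 0.4759 -0.1814  0.066 ] [ 0.5933 -0.2127  0.066 ] [ 0.5346 -0.197   0.066 ] 0.12156002579382771 -14.956313473105935
(array([ 0.5371, -0.1982,  0.0685]), [0.0005577506960076833, 0.0005577506960078217]) (array([ 0.5357, -0.1974,  0.0679]), [0.0018263258561964902, 0.0018263258561965396]) (array([ 0.536 , -0.1981,  0.0689]), [0.0015431988142468045, 0.0008625959247004004, 0.0022277380528947853])
short [ 0.468 -0.253  0.066] [ 0.5578 -0.2764  0.066 ] [ 0.5129 -0.2647  0.066 ] 0.09285816493625894 -14.579172271297029
(array([ 0.5143, -0.2653,  0.0646]), [6.274649797462634e-05, 6.274649797468109e-05]) (array([ 0.5133, -0.2644,  0.0682]), [0.0014490622684648297, 0.0014490622684647546]) (array([ 0.5135, -0.2645,  0.0684]), [0.0012247187784723344, 0.00046069279047782525, 0.0016791429620265739])
```

```bash
python3 nudge.py '[[0.0366,0.0035,0,0,0],[0.0366,0.0035,0,0,0],[0,0,0.008,-8.4,0],[0,0,0.008,-8.4,0],[0,0,0.008,-8.4,0],[0,0,0.008,-8.4,0],[0,0,0.008,-8.4,0],[0,0,0.008,-8.4,0],[0,0,0.008,-8.4,0],[0,0,0.008,-8.4,0]]' 20
python3 nudge.py '[[0,0,0.008,-8.4,0],[0,0,0.008,-8.4,0],[0,0,0.008,-8.4,0],[0,0,0.008,-8.4,0],[0,0,0.008,-8.4,0],[0,0,0.008,-8.4,0],[0,0,0.008,-8.4,0],[0,0,0.008,-8.4,0],[0,0,0.008,-8.4,0],[0,0,0,0,0]]'
python3 nudge.py '[[0,0,0,0,0],[0,0,0,0,0]]'
python3 - <<'E'
from m import *
from rig import env, viewer, probe_bus, close_job
o=probe_bus.observe();R=np.array(o["tool_rot"]);p=np.array(o["position"]);print(o["q"],p,"yaw",np.degrees(np.arctan2(R[1,0],R[0,0])))
d=viewer.get_image("wrist");np.savez("pics/w3.npz",**d);cv2.imwrite("pics/w3.png",d["pixels"][:,:,::-1])
print("to knob",R.T@(np.array([.5707,.2125,.131])-p), proj(d,[.5707,.2125,.110]))
E
```

```text
time_s: 3.85
position: [0.5709, 0.2123, 0.2361]
tool_rot: [[0.096, 0.995, 0.0], [0.995, -0.096, -0.0], [-0.0, 0.0, -1.0]]
ft_force: [0.1, -0.5, -0.2]
grip_width: 0.0002
gripper_force: 0.0
time_s: 4.85
position: [0.5704, 0.2124, 0.1635]
tool_rot: [[-0.939, 0.345, -0.002], [0.345, 0.939, -0.0], [0.002, -0.001, -1.0]]
ft_force: [-0.3, 0.0, 0.2]
grip_width: -0.0001
gripper_force: 0.0
time_s: 5.05
position: [0.5709, 0.2133, 0.1649]
tool_rot: [[-0.938, 0.348, 0.001], [0.348, 0.938, 0.0], [-0.001, 0.0, -1.0]]
ft_force: [-0.2, 1.2, -0.2]
grip_width: 0.0001
gripper_force: 0.0
[  9.3727  31.2253  71.5409   0.0003  77.1824 -60.2776] [0.5709 0.2133 0.1649] yaw 159.65023527555724
to knob [-0.0001 -0.0009  0.0339] [278.2315 237.4284]
```

View pics/w3.png

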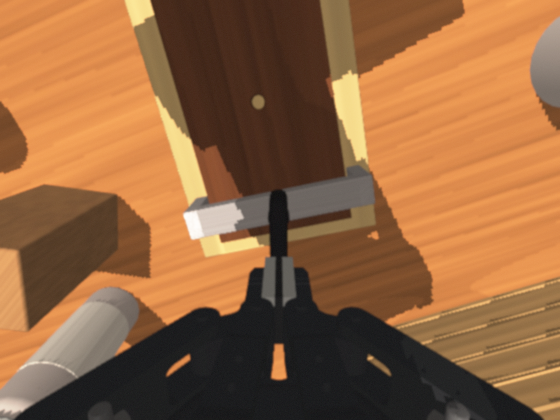

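The wing (top end at about (278,193)) lines up with the closed fingers at column 279. Now I push straight down.

```bash
python3 nudge.py '[[0,0,0.01,0,0],[0,0,0.01,0,0],[0,0,0.01,0,0],[0,0,0.008,0,0],[0,0,0.003,0,0],[0,0,0.002,0,0],[0,0,0.002,0,0],[0,0,0,0,0]]'
python3 nudge.py '[[0,0,0.002,0,0],[0,0,0.002,0,0],[0,0,0.002,0,0]]'
python3 nudge.py '[[0,0,0.001,0,0],[0,0,0.001,0,0],[0,0,0,0,0]]'
```

```text
time_s: 5.9
position: [0.5706, 0.2139, 0.1195]
tool_rot: [[-0.939, 0.344, 0.0], [0.344, 0.939, 0.0], [-0.0, 0.0, -1.0]]
ft_force: [-0.0, -0.7, 0.1]
grip_width: 0.0002
gripper_force: 0.0
time_s: 6.2
position: [0.5708, 0.2139, 0.1135]
tool_rot: [[-0.939, 0.344, 0.001], [0.344, 0.939, 0.0], [-0.001, 0.0, -1.0]]
ft_force: [-0.3, -0.0, 4.8]
grip_width: 0.0001
gripper_force: 1.9
time_s: 6.5
position: [0.5706, 0.2139, 0.1112]
tool_rot: [[-0.939, 0.344, 0.0], [0.344, 0.939, 0.0], [-0.0, 0.0, -1.0]]
ft_force: [1.1, 0.7, 2.3]
grip_width: 0.0001
gripper_force: 0.9
```

```bash
python3 nudge.py '[[0,0,0.001,0,0],[0,0,0.001,0,0]]'
python3 nudge.py '[[0,0,0.001,0,0],[0,0,0.001,0,0]]'
```

```text
time_s: 6.7
position: [0.5711, 0.2139, 0.1108]
tool_rot: [[-0.939, 0.344, 0.002], [0.344, 0.939, 0.0], [-0.002, 0.001, -1.0]]
ft_force: [-3.7, 0.5, 18.8]
grip_width: -0.0002
gripper_force: 9.2
time_s: 6.9
position: [0.5715, 0.2141, 0.1107]
tool_rot: [[-0.939, 0.344, 0.005], [0.344, 0.939, 0.001], [-0.004, 0.002, -1.0]]
ft_force: [-7.4, -1.0, 30.9]
grip_width: 0.0004
gripper_force: 15.1
```

The knob bottomed out at tip z ≈ 0.100, exactly the expected height for fully down. Next: back off, open, straddle the wing and grip.

```bash
python3 nudge.py '[[0,0,-0.015,0,0],[0,0,-0.02,0,0.045],[0,0,0,0,0.045],[0,0,0,0,0.045],[0,0,0,0,0.045],[0,0,0,0,0.045]]'
python3 - <<'E'
from m import *
from rig import env, viewer, probe_bus, close_job
o=probe_bus.observe();R=np.array(o["tool_rot"]);p=np.array(o["position"]);print(p,o["grip_width"])
d=viewer.get_image("wrist");np.savez("pics/w4.npz",**d);cv2.imwrite("pics/w4.png",d["pixels"][:,:,::-1])
for l in(.023,0):
  q=p+R@np.array([l,0,0]);q[2]=.1;print(proj(d,q))
E
python3 nudge.py '[[0,0,0,0,0.045],[0,0,0,0,0.045]]'
```

```text
time_s: 7.5
position: [0.5702, 0.2137, 0.1412]
tool_rot: [[-0.939, 0.344, -0.002], [0.344, 0.939, -0.0], [0.002, -0.001, -1.0]]
ft_force: [0.3, 1.0, 0.0]
grip_width: 0.0449
gripper_force: 0.0
[0.5702 0.2137 0.1412] 0.044943688498971436
[279.7807 210.1329]
[279.7372 246.8625]
time_s: 7.75
position: [0.5705, 0.2138, 0.1421]
tool_rot: [[-0.939, 0.344, -0.0], [0.344, 0.939, -0.0], [0.0, -0.0, -1.0]]
ft_force: [-0.6, -0.0, 1.0]
grip_width: 0.0451
gripper_force: 0.0
```

View pics/w4.png

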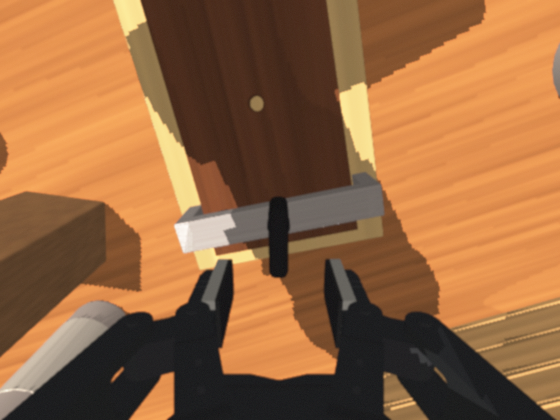

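Open fingers straddle the wing, which spans (278,198)–(279,276). The lateral fit is good, so I'll check its centre along the wing.

Run:
```python
from m import *
d=L("w4")
b=find(d,(262,185,295,290),lambda h,p:h[...,2]<38)[0];ys,xs=np.nonzero(b[3]);print(xs.min(),xs.max(),ys.min(),ys.max())
wid={y:(xs[ys==y].min(),xs[ys==y].max()) for y in range(ys.min(),ys.max()+1,6)};print(wid)
e=onz(d,(xs[ys>ys.max()-20].mean(),ys.max()+.5),.1);print("back end",e)
R=np.array([-.939,.344]);print("centre",e[:2]+R*.023)
```

```text
268 288 197 276
{197: (np.int64(275), np.int64(281)), 203: (np.int64(270), np.int64(285)), 209: (np.int64(270), np.int64(286)), 215: (np.int64(269), np.int64(286)), 221: (np.int64(269), np.int64(288)), 227: (np.int64(268), np.int64(288)), 233: (np.int64(270), np.int64(287)), 239: (np.int64(269), np.int64(287)), 245: (np.int64(270), np.int64(286)), 251: (np.int64(270), np.int64(286)), 257: (np.int64(270), np.int64(286)), 263: (np.int64(270), np.int64(286)), 269: (np.int64(270), np.int64(286)), 275: (np.int64(273), np.int64(284))}
back end [0.5886 0.2059 0.1   ]
centre [0.567  0.2138]
```

```bash
python3 nudge.py '[[0.0015,0,0.015,0,0.045],[0,0,0.015,0,0.045],[0,0,0.015,0,0.045],[0,0,0.013,0,0.045],[0,0,0.002,0,0.045],[0,0,0,0,0.0]]' 30
python3 nudge.py '[[0,0,0,0,0],[0,0,0,0,0],[0,0,0,0,0],[0,0,0,0,0],[0,0,0,0,0]]'
```

```text
time_s: 8.35
position: [0.5692, 0.2144, 0.0822]
tool_rot: [[-0.939, 0.344, -0.0], [0.344, 0.939, -0.0], [0.0, -0.0, -1.0]]
ft_force: [0.2, 0.1, -0.3]
grip_width: 0.0316
gripper_force: 0.0
time_s: 8.85
position: [0.5694, 0.2141, 0.0832]
tool_rot: [[-0.939, 0.344, 0.001], [0.344, 0.939, -0.0], [-0.001, -0.0, -1.0]]
ft_force: [-2.3, -4.2, 5.9]
grip_width: 0.0113
gripper_force: 35.1
```

```bash
python3 nudge.py '[[0,0,0,6,0],[0,0,0,6,0],[0,0,0,6,0],[0,0,0,6,0]]'
python3 nudge.py '[[0,0,0,6,0],[0,0,0,6,0],[0,0,0,6,0],[0,0,0,6,0],[0,0,0,6,0]]'
python3 nudge.py '[[0,0,0,6,0],[0,0,0,6,0],[0,0,0,6,0],[0,0,0,6,0],[0,0,0,0,0],[0,0,0,0,0]]'
```

```text
time_s: 9.25
position: [0.5695, 0.2142, 0.0832]
tool_rot: [[-0.715, 0.699, 0.001], [0.699, 0.715, -0.0], [-0.001, 0.001, -1.0]]
ft_force: [-0.7, -2.7, 5.1]
grip_width: 0.0112
gripper_force: 35.1
time_s: 9.75
position: [0.5697, 0.2142, 0.0832]
tool_rot: [[-0.269, 0.963, 0.002], [0.963, 0.269, -0.0], [-0.001, 0.002, -1.0]]
ft_force: [-0.1, -3.2, 5.8]
grip_width: 0.0117
gripper_force: 35.0
time_s: 10.35
position: [0.5699, 0.2142, 0.0832]
tool_rot: [[0.139, 0.99, 0.002], [0.99, -0.139, -0.0], [0.0, 0.002, -1.0]]
ft_force: [1.1, -3.2, 4.9]
grip_width: 0.0114
gripper_force: 35.1
```

```bash
python3 nudge.py '[[0,0,0,0,0.045],[0,0,0,0,0.045],[0,0,0,0,0.045],[0,0,0,0,0.045],[0,0,-0.02,0,0.045],[0,0,-0.03,0,0.045],[0,0,-0.03,0,0.045],[0,0,-0.04,0,0.045],[0,0,0,0,0.045],[0,0,0,0,0.045]]'
python3 - <<'E'
from m import *
from rig import env, viewer, probe_bus, close_job
d=viewer.get_image("wrist");np.savez("pics/w5.npz",**d);cv2.imwrite("pics/w5.png",d["pixels"][:,:,::-1])
E
```

```text
time_s: 11.35
position: [0.5692, 0.2145, 0.2028]
tool_rot: [[0.141, 0.99, 0.001], [0.99, -0.141, 0.0], [0.001, 0.001, -1.0]]
ft_force: [-0.4, -0.2, -0.2]
grip_width: 0.0452
gripper_force: 0.0
```

View pics/w5.png

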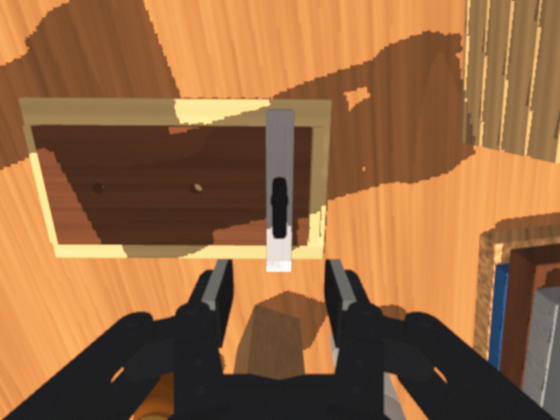

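The wing now stands along the bridge, square across the front, with its centre at about (279,208). The plate edges run level in the picture, and the holes are at about (98,188) and (197,188). I'll measure these.

Run:
```python
from m import *
d=L("w5");p=d["pixels"].astype(int);w2=L("w2");t=L("top0")
hsv=cv2.cvtColor(d["pixels"],cv2.COLOR_RGB2HSV).astype(int)
yaw=lambda P,Q:np.degrees(np.arctan2(*(Q-P)[1::-1]))
# fits of row edges: drawer-front top edge and plate bottom edge, luminance gradient
g=cv2.GaussianBlur(d["pixels"][:,:,1],(3,3),0).astype(float)
def rows(cols,r0,r1,z,sgn):
    pts=[]
    for c in cols:
        q=np.diff(g[r0:r1,c])*sgn;i=int(q.argmax());
        o=0 if i in(0,len(q)-1) else .5*(q[i-1]-q[i+1])/(q[i-1]-2*q[i]+q[i+1]);pts.append(onz(d,(c,r0+i+.5+o),z)[:2])
    pts=np.array(pts);v=cv2.fitLine(pts.astype(np.float32),cv2.DIST_HUBER,0,.01,.01).ravel()
    v=v if v[0]>0 else np.r_[-v[:2],v[2:]];print("edge yaw",np.degrees(np.arctan2(v[1],v[0])),v[2:])
rows(range(60,260,3),115,135,.03,-1)
rows(range(70,260,3),235,250,.03,1)
rows(range(70,255,3),252,264,.012,-1)
rows(range(60,170,3),92,106,.012,1)
dark=lambda h,q:h[...,2]<38
b=find(d,(262,165,300,245),dark)[0];ys,xs=np.nonzero(b[3])
print(ys.min(),ys.max(),b[2])
mid=[(y,(xs[ys==y].min()+xs[ys==y].max())/2) for y in range(ys.min()+16,ys.max()-3)]
mid=np.array(mid);k=np.polyfit(mid[:,0],mid[:,1],1);print("slope",k[0])
P,Q=[onz(d,(np.polyval(k,y),y),.1) for y in(195,236)];print("wing yaw",yaw(P,Q),P,Q)
for bx in((88,180,107,197),(187,179,207,197)):
    m=g[bx[1]:bx[3],bx[0]:bx[2]];print(m.min(),m.max(),np.median(m))
    q=[(x[0],x[1],x[2][1]) for x in find(d,bx,lambda h,q:abs(g-np.median(m))>14)];print(q[:2])
cr=cv2.resize(d["pixels"][165:212,80:215],None,fx=5,fy=5,interpolation=cv2.INTER_CUBIC);cv2.imwrite("pics/w5c.png",cr[:,:,::-1])
```

```text
edge yaw -8.013224 [0.4577 0.2918]
edge yaw -8.596183 [0.438  0.1724]
edge yaw -8.954052 [0.4586 0.1448]
edge yaw -8.48714 [0.4282 0.3199]
178 236 ((279.0, 207.0), (58.0, 14.0), 90.0)
slope -0.004251012145747933
wing yaw -98.33356350602561 [0.5717 0.2277 0.1   ] [0.5668 0.1942 0.1   ]
35.0 53.0 44.0
[]
37.0 125.0 47.0
[(np.int32(52), array([197.7308, 186.7115]), (9.192388534545898, 5.656853675842285))]
```

View pics/w5c.png

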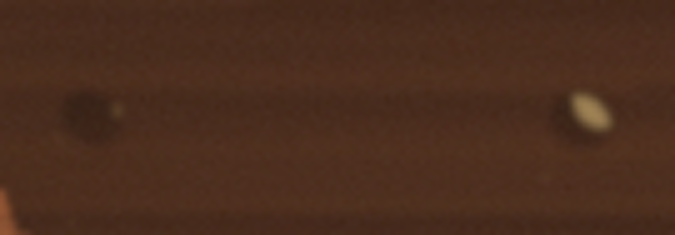

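The crop shows both hole rims, centred at about full-image (98.6,188.2) and (196.8,188.4). That was my last allowed picture, so I continue with numbers only.

Run:
```python
from m import *
from rig import env, viewer, probe_bus, close_job
d=L("w5");w2=L("w2");t=L("top0");w3=L("w3");w4=L("w4")
N=onz(d,(98.6,188.2),.03);F=onz(d,(196.8,188.4),.03);v=F-N
print("holes",N,F,np.linalg.norm(v),np.degrees(np.arctan2(v[1],v[0])),"seat",(N+F)/2)
u=np.array([np.cos(np.radians(-8.5)),np.sin(np.radians(-8.5))]);print("n-offset",[float(np.dot([.148,.989],x[:2])) for x in(N,F)])
# far hole tri across w3,w5 (rim centre; visible patch for w3,w4)
for w,bx in((w3,(248,92,270,112)),(w4,(246,94,268,113))):
    b=find(w,bx,lambda h,p:p[...,1]>75)[0];print(b[0],b[1],b[2][1],"on .021",onz(w,b[1],.021),tri((d,(196.8,188.4)),(w,b[1])))
o=probe_bus.observe();R=np.array(o["tool_rot"]);p=np.array(o["position"]);print(p,o["q"])
```

```text
holes [0.3953 0.2397 0.03  ] [0.4904 0.2258 0.03  ] 0.0960652744997008 -8.305620210817635 seat [0.4429 0.2328 0.03  ]
n-offset [0.2955709708383641, 0.2959152151998311]
146 [257.911  101.5822] (13.0, 12.0) on .021 [0.4887 0.2252 0.021 ] (array([0.489 , 0.2252, 0.0259]), [0.000361293772449936, 0.00036129377244997085])
170 [256.4529 103.2059] (14.142135620117188, 13.435027122497559) on .021 [0.4887 0.2252 0.021 ] (array([0.489 , 0.2252, 0.0259]), [0.00037207834797822384, 0.00037207834797818096])
[0.5688 0.2144 0.2016] [ 9.5015 29.3558 68.5318  0.0054 82.1817 17.6236]
```

```bash
python3 nudge.py '[[-0.041,0.0025,-0.02,0,0.06],[-0.041,0.0025,-0.02,0,0.06],[-0.041,0.0025,-0.01,0,0.06],[-0.041,0.0025,0,0,0.06],[-0.041,0.0025,0,0,0.06],[-0.041,0.0025,0,0,0.06],[-0.041,0.0025,0,0,0.06],[-0.041,0.0025,0,0,0.06],[-0.041,0.0025,0,0,0.06],[-0.041,0.0025,0,0,0.06]]' 40
python3 nudge.py '[[0,0,0,-8.3,0.06],[0,0,0,-8.3,0.06],[0,0,0,-8.3,0.06],[0,0,0,-8.3,0.06],[0,0,0,-8.3,0.06],[0,0,0,-8.3,0.06],[0,0,0,-8.3,0.06],[0,0,0,-8.3,0.06],[0,0,0,-8.3,0.06],[0,0,0,-8.3,0.06]]'
python3 nudge.py '[[0,0,0,0,0.06],[0,0,0,0,0.06]]'
python3 - <<'E'
from m import *
from rig import env, viewer, probe_bus, close_job
d=viewer.get_image("wrist");np.savez("pics/w6.npz",**d);cv2.imwrite("pics/w6.png",d["pixels"][:,:,::-1])
o=probe_bus.observe();print(o["position"],o["q"])
for n,c in(("long",[.536,-.198,.066]),("short",[.5135,-.2645,.066])):
    c=np.array(c);x=np.array([np.cos(np.radians(15)),-np.sin(np.radians(15)),0]);print(n,proj(d,c),proj(d,c+x*.065),proj(d,c-x*.065))
for th in(80,95,110,125):
    print(th,[(x[0],x[1],x[2]) for x in find(d,(150,80,480,300),lambda h,p:(p[...,1]>th)&(h[...,1]<140))[:5]])
E
```

```text
time_s: 12.4
position: [0.5352, -0.1965, 0.2507]
tool_rot: [[0.141, 0.99, -0.002], [0.99, -0.141, 0.002], [0.001, -0.003, -1.0]]
ft_force: [0.1, 0.4, 0.0]
grip_width: 0.0598
gripper_force: 0.0
time_s: 13.4
position: [0.5355, -0.1948, 0.2506]
tool_rot: [[-0.967, 0.255, -0.003], [0.255, 0.967, 0.002], [0.003, 0.001, -1.0]]
ft_force: [-0.5, -0.6, -0.7]
grip_width: 0.0601
gripper_force: 0.0
time_s: 13.6
position: [0.5357, -0.1949, 0.2513]
tool_rot: [[-0.964, 0.265, -0.002], [0.265, 0.964, 0.001], [0.002, 0.001, -1.0]]
ft_force: [0.1, -0.4, 0.0]
grip_width: 0.06
gripper_force: 0.0
[ 0.5357 -0.195   0.2516] [ -31.8934   23.5339   70.0056    0.0025   86.5417 -106.5571]
long [276.3046 187.026 ] [276.8209 245.0945] [275.7185 121.1084]
short [207.3564 183.152 ] [211.9949 241.6693] [202.0882 116.6915]
80 [(np.int32(2409), array([458.511 , 213.1494]), ((454.5, 219.5), (71.0, 49.0), 90.0)), (np.int32(1896), array([276.529 , 177.7189]), ((277.0, 179.5), (121.0, 18.0), 90.0)), (np.int32(1556), array([209.2738, 177.9807]), ((210.7197265625, 178.51974487304688), (93.33222961425781, 20.10513687133789)
[... 1082 characters left out ...]
 178.4823]), ((207.7689666748047, 179.07241821289062), (92.54590606689453, 15.032837867736816), 86.633544921875)), (np.int32(333), array([196.6877, 279.8048]), ((196.24588012695312, 280.1035461425781), (9.3618745803833, 39.87285614013672), 22.833654403686523)), (np.int32(5), array([216.6, 141.2]), ((216.5, 141.0), (2.0, 1.0), 90.0))]
125 [(np.int32(1624), array([463.5659, 210.2592]), ((459.0, 219.5), (71.0, 40.0), 90.0)), (np.int32(1560), array([275.7615, 173.6994]), ((275.4999694824219, 177.0), (113.99998474121094, 14.999998092651367), 90.0)), (np.int32(1285), array([207.7377, 178.463 ]), ((207.86480712890625, 179.0799560546875), (92.61569213867188, 14.330704689025879), 85.97173309326172))]
```

Run:
```python
from m import *
d=L("w6");t=L("top0")
g=cv2.GaussianBlur(d["pixels"],(3,3),0)[:,:,1].astype(int)
print("rows col276",[(y,int(g[y,276])) for y in list(range(112,126,2))+list(range(228,252,2))])
print("cols r180",[(x,int(g[180,x])) for x in range(260,294,2)])
E=[]
for y in range(128,232,4):
    q=np.diff(g[y,258:296].astype(float));a=258.5+q.argmax();b=258.5+q.argmin()
    E.append((y,a,b))
E=np.array(E);print(E[::4])
for k,n in((1,"left"),(2,"right")):
    P=np.array([onz(d,(e[k],e[0]),.066)[:2] for e in E],np.float32);v=cv2.fitLine(P,cv2.DIST_HUBER,0,.01,.001).ravel();print(n,np.degrees(np.arctan2(v[1],v[0])),v[2:])
b=find(d,(255,100,300,260),lambda h,p:(p[...,1]>80)&(h[...,1]<140))[0];ys,xs=np.nonzero(b[3]);print(ys.min(),ys.max())
A=onz(d,(276,ys.min()-.5),.066);B=onz(d,(276,ys.max()+.5),.066);print(A,B,np.linalg.norm(A-B),(A+B)/2)
m=((A+B)/2);print(tri((d,(276,(proj(d,A)[1]+proj(d,B)[1])/2)),(t,(335.7,192.4))),tri((d,proj(d,m)),(t,(335.7,192.4))))
```

```text
rows col276 [(112, 72), (114, 72), (116, 62), (118, 78), (120, 137), (122, 159), (124, 164), (228, 149), (230, 107), (232, 87), (234, 87), (236, 87), (238, 86), (240, 84), (242, 63), (244, 67), (246, 91), (248, 107), (250, 118)]
cols r180 [(260, 77), (262, 79), (264, 79), (266, 75), (268, 94), (270, 146), (272, 164), (274, 165), (276, 167), (278, 169), (280, 168), (282, 145), (284, 87), (286, 39), (288, 45), (290, 66), (292, 74)]
[[128.  266.5 287.5]
 [144.  266.5 286.5]
 [160.  268.5 283.5]
 [176.  268.5 283.5]
 [192.  268.5 283.5]
 [208.  268.5 283.5]
 [224.  266.5 285.5]]
left -16.513788 [ 0.5252 -0.2033]
right -17.373173 [ 0.53  -0.188]
119 240
[ 0.471  -0.1803  0.066 ] [ 0.5933 -0.2142  0.066 ] 0.12695956636687925 [ 0.5321 -0.1973  0.066 ]
(array([ 0.5413, -0.2024,  0.0129]), [0.002579063812047549, 0.0025790638120475437]) (array([ 0.5393, -0.2006,  0.0378]), [0.001374444142379083, 0.0013744441423791693])
```

```bash
python3 nudge.py '[[0.002,-0.0035,0.03,0,0.05],[0,0,0.04,0,0.05],[0,0,0.04,0,0.05],[0,0,0.03,0,0.05],[0,0,0.02,0,0.05],[0,0,0.02,0,0.05],[0,0,0.01,0,0.05],[0,0,0.01,0,0.05],[0,0,0,0,0.05],[0,0,0,0,0.05]]'
python3 nudge.py '[[0,0,0,0,0],[0,0,0,0,0],[0,0,0,0,0],[0,0,0,0,0],[0,0,0,0,0],[0,0,0,0,0],[0,0,0,0,0]]' 60
```

```text
time_s: 14.65
position: [0.5333, -0.1981, 0.0528]
tool_rot: [[-0.965, 0.262, 0.001], [0.262, 0.965, -0.0], [-0.001, -0.0, -1.0]]
ft_force: [-0.5, -0.2, -0.0]
grip_width: 0.0501
gripper_force: 0.0
time_s: 15.35
position: [0.5333, -0.198, 0.0529]
tool_rot: [[-0.965, 0.261, 0.001], [0.261, 0.965, -0.001], [-0.001, -0.0, -1.0]]
ft_force: [-0.3, 0.7, 6.7]
grip_width: 0.0148
gripper_force: 58.7
```

```bash
python3 nudge.py '[[0,0,-0.004,0,0],[0,0,-0.006,0,0],[0,0,-0.01,0,0],[0,0,-0.02,0,0],[0,0,-0.03,0,0],[0,0,-0.03,0,0],[0,0,-0.04,0,0],[0,0,-0.04,0,0],[0,0,-0.04,0,0],[0,0,-0.02,0,0]]'
python3 nudge.py '[[0,0,0,0,0],[0,0,0,0,0]]'
python3 - <<'E'
from m import *
from rig import env, viewer, probe_bus, close_job
d=viewer.get_image("wrist");np.savez("pics/w7.npz",**d)
o=probe_bus.observe();p=np.array(o["position"]);R=np.array(o["tool_rot"]);print(p,R[:,0],o["q"],o["grip_width"])
for l in(-.065,0,.065):print(l,proj(d,p+R@np.array([l,0,-.013])))
b=find(d,(200,150,360,400),lambda h,q:(q[...,1]>80)&(h[...,1]<140))
print([(x[0],x[1],x[2]) for x in b[:5]])
S=np.array([.4427,.232,.33]);print("delta tool",R.T@(S-p))
g=cv2.GaussianBlur(d["pixels"],(3,3),0)[:,:,1]
print([(y,int(g[y,279])) for y in range(180,300,4)])
E
```

```text
time_s: 16.35
position: [0.5332, -0.198, 0.2969]
tool_rot: [[-0.965, 0.261, 0.005], [0.261, 0.965, -0.003], [-0.006, -0.002, -1.0]]
ft_force: [0.2, 0.0, -1.0]
grip_width: 0.0147
gripper_force: 58.5
time_s: 16.55
position: [0.5327, -0.1977, 0.2918]
tool_rot: [[-0.965, 0.261, -0.001], [0.261, 0.965, 0.0], [0.001, 0.0, -1.0]]
ft_force: [0.2, 1.1, -0.6]
grip_width: 0.0149
gripper_force: 58.5
[ 0.5326 -0.1976  0.2911] [-0.9653  0.2612  0.0023] [ -32.2986   22.0976   65.8219    0.0007   92.2203 -107.1575] 0.01473299462038228
-0.065 [279.9527 411.0688]
0 [280.148  299.8126]
0.065 [280.4123 149.2063]
[(np.int32(8369), array([276.3612, 255.6259]), ((271.2062683105469, 262.8046875), (53.377742767333984, 227.64231872558594), 3.1108410358428955)), (np.int32(932), array([220.0011, 181.6717]), ((221.00502014160156, 181.8533935546875), (64.60610961914062, 17.07725715637207), 87.20729064941406)), (np.int32(416), array([305.5288, 278.8894]), ((305.61871337890625, 279.3465576171875), (48.50000762939453, 11.439078330993652), 82.7249984741211)), (np.int32(27), array([295.8519, 357.0741]), ((296.0, 357.5), (11.0, 2.0), 90.0)), (np.int32(20), array([300.2, 201.3]), ((300.0, 201.0), (8.0, 2.0), 90.0))]
delta tool [ 0.199   0.3913 -0.0382]
[(180, 162), (184, 162), (188, 162), (192, 162), (196, 162), (200, 162), (204, 163), (208, 163), (212, 163), (216, 163), (220, 163), (224, 163), (228, 163), (232, 164), (236, 161), (240, 131), (244, 156), (248, 120), (252, 89), (256, 83), (260, 83), (264, 83), (268, 83), (272, 84), (276, 83), (280, 84), (284, 83), (288, 84), (292, 84), (296, 84)]
```

```bash
python3 nudge.py '[[0.02,0.039,0,0,0],[0.02,0.039,0,0,0],[0.02,0.039,0,0,0],[0.02,0.039,0,0,0],[0.02,0.039,0,0,0],[0.02,0.039,0,0,0],[0.02,0.039,0,0,0],[0.02,0.039,0,0,0],[0.02,0.039,0,0,0],[0.02,0.039,0,0,0]]'
python3 nudge.py '[[0,0,0,-3,0],[0,0,0,-4,0],[0,0,0,0,0],[0,0,0,0,0],[0,0,0,0,0]]'
python3 - <<'E'
from m import *
from rig import env, viewer, probe_bus, close_job
o=probe_bus.observe();p=np.array(o["position"]);R=np.array(o["tool_rot"])
d=viewer.get_image("wrist");np.savez("pics/w8.npz",**d);cv2.imwrite("pics/w8.png",d["pixels"][:,:,::-1])
for n in("side","top"):
    q=viewer.get_image(n);np.savez(f"pics/{n}8.npz",**q);cv2.imwrite(f"pics/{n}8.png",q["pixels"][:,:,::-1])
print(p,"yaw",np.degrees(np.arctan2(R[1,0],R[0,0])),R[2],o["q"])
for w in(L("w7"),d):
    g=cv2.GaussianBlur(w["pixels"],(3,3),0)[:,:,1].astype(int);print([(y,int(g[y,279])) for y in range(120,182,3)])
    print([(x,int(g[200,x])) for x in range(240,320,4)])
print([(l,proj(d,p+R@np.array([l,0,-.013]))[1]) for l in(.055,.06,.065,.07)])
E
```

```text
time_s: 17.6
position: [0.4407, 0.2323, 0.2909]
tool_rot: [[-0.965, 0.261, -0.003], [0.261, 0.965, -0.001], [0.003, -0.001, -1.0]]
ft_force: [-0.2, 0.4, -0.9]
grip_width: 0.0145
gripper_force: 58.6
time_s: 18.1
position: [0.4418, 0.2305, 0.2918]
tool_rot: [[-0.99, 0.143, -0.001], [0.143, 0.99, -0.0], [0.001, -0.0, -1.0]]
ft_force: [0.2, 0.6, -0.4]
grip_width: 0.0148
gripper_force: 58.7
[0.4418 0.2305 0.2918] yaw 171.754656137418 [ 0.001  -0.0003 -1.    ] [ 13.9135  14.6957  76.6647   0.0025  88.6975 -67.8413]
[(120, 52), (123, 70), (126, 69), (129, 72), (132, 68), (135, 70), (138, 71), (141, 73), (144, 71), (147, 81), (150, 114), (153, 144), (156, 155), (159, 159), (162, 162), (165, 162), (168, 162), (171, 162), (174, 162), (177, 162), (180, 162)]
[(240, 73), (244, 67), (248, 74), (252, 70), (256, 111), (260, 135), (264, 159), (268, 167), (272, 163), (276, 161), (280, 163), (284, 167), (288, 168), (292, 148), (296, 81), (300, 83), (304, 78), (308, 123), (312, 123), (316, 79)]
[(120, 35), (123, 35), (126, 74), (129, 106), (132, 99), (135, 42), (138, 35), (141, 34), (144, 35), (147, 55), (150, 73), (153, 78), (156, 81), (159, 81), (162, 82), (165, 82), (168, 83), (171, 82), (174, 83), (177, 82), (180, 82)]
[(240, 70), (244, 71), (248, 67), (252, 65), (256, 71), (260, 76), (264, 82), (268, 84), (272, 82), (276, 81), (280, 83), (284, 86), (288, 86), (292, 84), (296, 79), (300, 84), (304, 38), (308, 36), (312, 37), (316, 37)]
[(0.055, np.float64(176.74003150391442)), (0.06, np.float64(163.58875837181353)), (0.065, np.float64(150.07978401679537)), (0.07, np.float64(136.1983135732896))]
```

Run:
```python
from m import *
p=np.array([.4418,.2305,.2918]);th=np.radians(171.75);X=np.array([np.cos(th),np.sin(th),0])
d=L("w8");Rt=np.c_[X,[-X[1]*-1,-X[0],0],[0,0,-1]]
print("lower edge rows",[(l,proj(d,p+X*l-np.array([0,0,.001]))[1].round(1)) for l in(.06,.0625,.065)])
for n in("top8","side8"):
    w=L(n)
    print(n,"ends",[proj(w,p+X*l+np.array([0,0,.013])) for l in(.065,-.065)],"peg tips",[proj(w,p+X*l-np.array([0,0,.035])) for l in(.048,-.048)])
    e=[proj(w,p+X*l+np.array([0,0,.01])) for l in(.065,-.065)];e=np.array(e)
    x0,y0=(e.min(0)-14).astype(int);x1,y1=(e.max(0)+24).astype(int)
    for th_ in(110,):
        for x in find(w,(x0,y0,x1,y1),lambda h,q:(q[...,0]>th_)&(h[...,1]>45)&(h[...,1]<135)&(h[...,0]<28),amin=15)[:4]:
            ys,xs=np.nonzero(x[3]);print(x[0],x[1],x[2],(xs.min(),xs.max(),ys.min(),ys.max()))
```

```text
lower edge rows [(0.06, np.float64(157.3)), (0.0625, np.float64(151.2)), (0.065, np.float64(145.1))]
top8 ends [array([178.4493, 239.6277]), array([187.3887, 191.1525])] peg tips [array([182.6941, 233.5976]), array([189.0661, 198.9673])]
2008 [179.5767 225.5408] ((183.5, 219.5), (39.0, 85.0), 0.0) (np.int64(164), np.int64(203), np.int64(177), np.int64(262))
16 [208.0625 257.    ] ((208.00003051757812, 257.0000305175781), (5.366562843322754, 2.683281421661377), 63.43495178222656) (np.int64(206), np.int64(210), np.int64(255), np.int64(259))
side8 ends [array([235.3323, 110.4159]), array([276.0411, 111.0504])] peg tips [array([241.7143, 123.7376]), array([271.0821, 124.2268])]
185 [280.0757 104.0486] ((279.5, 104.5), (15.0, 17.0), 90.0) (np.int64(271), np.int64(288), np.int64(97), np.int64(112))
42 [280.2857 123.2857] ((280.70599365234375, 124.80290985107422), (11.609457015991211, 22.511018753051758), 70.70995330810547) (np.int64(272), np.int64(292), np.int64(119), np.int64(134))
29 [291.8621 104.0345] ((291.9200134277344, 103.55998992919922), (2.5455846786499023, 13.01076602935791), 8.130102157592773) (np.int64(290), np.int64(293), np.int64(97), np.int64(110))
28 [261.3929 102.8929] ((262.0, 102.5), (4.0, 11.0), 0.0) (np.int64(260), np.int64(264), np.int64(97), np.int64(108))
```

```bash
python3 nudge.py '[[0.0012,0.0026,0.03,0,0],[0,0,0.035,0,0],[0,0,0.035,0,0],[0,0,0.03,0,0],[0,0,0.025,0,0],[0,0,0.02,0,0],[0,0,0.012,0,0],[0,0,0.008,0,0],[0,0,0,0,0],[0,0,0,0,0]]'
python3 - <<'E'
from m import *
from rig import env, viewer, probe_bus, close_job
o=probe_bus.observe();p=np.array(o["position"]);R=np.array(o["tool_rot"]);print(p,np.degrees(np.arctan2(R[1,0],R[0,0])),o["q"],o["ft_force"])
for n in("side","top","wrist"):
    q=viewer.get_image(n);np.savez(f"pics/{n}9.npz",**q);cv2.imwrite(f"pics/{n}9.png",q["pixels"][:,:,::-1])
w=L("side9");X=R[:,0]
for nm,z in(("bar top",.013),("bar low",-.001),("peg tip",-.035)):print(nm,[proj(w,p+X*l+np.array([0,0,z])) for l in(.065,.048,-.048,-.065)])
m=lambda h,q:(q[...,0]>130)&(h[...,1]<135)&(h[...,0]<28)
for x in find(w,(210,130,300,200),m,amin=10)[:6]:
    ys,xs=np.nonzero(x[3]);print(x[0],x[1],x[2],(xs.min(),xs.max(),ys.min(),ys.max()))
E
```

```text
time_s: 19.25
position: [0.4413, 0.2336, 0.0978]
tool_rot: [[-0.99, 0.142, 0.001], [0.142, 0.99, 0.0], [-0.001, 0.0, -1.0]]
ft_force: [-0.1, -0.1, -0.7]
grip_width: 0.0148
gripper_force: 58.7
[0.4413 0.2336 0.0978] 171.8482964614055 [ 14.2793  26.1168  94.6686   0.0038  59.166  -67.571 ] [-0.092  -0.0701 -0.7219]
bar top [array([239.6836, 159.9194]), array([244.5237, 160.0063]), array([271.9256, 160.4983]), array([276.7905, 160.5857])]
bar low [array([239.9798, 163.189 ]), array([244.7897, 163.2767]), array([272.0206, 163.7727]), array([276.855 , 163.8607])]
peg tip [array([240.684, 170.962]), array([245.4223, 171.0512]), array([272.2464, 171.5563]), array([277.0084, 171.646 ])]
282 [247.8369 192.8014] ((250.4022674560547, 194.10479736328125), (53.74349594116211, 21.452234268188477), 19.79887580871582) (np.int64(224), np.int64(279), np.int64(175), np.int64(197))
216 [277.9861 138.8287] ((279.0, 139.5), (19.0, 14.0), 90.0) (np.int64(272), np.int64(286), np.int64(130), np.int64(149))
126 [244.7381 145.5952] ((245.0, 145.0), (16.0, 14.0), 90.0) (np.int64(238), np.int64(252), np.int64(137), np.int64(153))
66 [294.8636 181.6061] ((295.0, 181.5), (11.0, 6.0), 90.0) (np.int64(292), np.int64(298), np.int64(176), np.int64(187))
```

```bash
python3 nudge.py '[[0,-0.0003,0.01,0.2,0],[0,0,0.008,0,0],[0,0,0.0045,0,0],[0,0,0,0,0],[0,0,0,0,0],[0,0,0,0,0]]'
python3 - <<'E'
from m import *
from rig import env, viewer, probe_bus, close_job
o=probe_bus.observe();p=np.array(o["position"]);R=np.array(o["tool_rot"]);print(p,np.degrees(np.arctan2(R[1,0],R[0,0])),o["qvel"])
w=viewer.get_image("side");np.savez("pics/side10.npz",**w);t=viewer.get_image("top");np.savez("pics/top10.npz",**t)
X=R[:,0]
for nm,z in(("bar top",.013),("bar low",-.001),("peg tip",-.035)):print(nm,[proj(w,p+X*l+np.array([0,0,z])).round(1).tolist() for l in(.065,.048,-.048,-.065)])
D=np.abs(w["pixels"].astype(int)-L("side0")["pixels"]).sum(2)
g=w["pixels"].astype(int)
for y in range(160,182,2):print(y,"".join("#" if (g[y,x,0]>g[y,x,2]+45 and g[y,x,1]>70) else ("+" if D[y,x]>60 else ".") for x in range(228,304)))
E
```

```text
time_s: 20.0
position: [0.4411, 0.2333, 0.075]
tool_rot: [[-0.989, 0.145, 0.0], [0.145, 0.989, 0.0], [-0.0, 0.0, -1.0]]
ft_force: [0.2, 0.6, -0.2]
grip_width: 0.0148
gripper_force: 58.7
[0.4411 0.2333 0.075 ] 171.66221639720834 [-0.0467 -0.115   0.0039 -0.0046  0.0531 -0.0104]
bar top [[240.1, 165.2], [244.9, 165.3], [272.0, 165.9], [276.8, 166.0]]
bar low [[240.4, 168.4], [245.2, 168.5], [272.1, 169.1], [276.9, 169.2]]
peg tip [[241.1, 176.1], [245.8, 176.2], [272.3, 176.7], [277.0, 176.8]]
160 #+++++++++++++++++++++++++++++++++#################################++#######
162 ++++++++++++++++++++++++++++++++++###############################++.++++####
164 ++++++++++++++++++++++++#+++++++++###############################+...++#####
166 +++++++++++++#############++++++++##############+######++++++++++++..++#####
168 ++#+##+++++++..#..#.+++++++++++++++##+++++#######++++++++++++++++....++#####
170 ++++#++++++++++#####.++++++.++++++++++++++#####+++++++++++++++++++...+++....
172 ++###++++++++++.####+++++++++++++.++++++++#####.++++++++++++++++++++++......
174 +####++++++++++...#.++++++++++++++++++++++#####++++++++++++++++++++++++..++.
176 #####+++++++++++++.+++++++++++++++++++++++++..++++++++++++++++++++.+++++.+..
178 #####.+++++++++++..+++++++++++++++++++++++++..++++++++++++++++++..........++
180 ####...+++++++++++++++++++++++++++++++++++++++++++++++++++++++++.........++.
```

The side view confirms the pull hangs level. Its legs are at columns 245 and 272, as predicted, and the peg tips are about 1 cm above the front. A half-millimetre centring correction, then I hand in.

```bash
python3 nudge.py '[[-0.0006,-0.0004,0,0,0],[0,0,0,0,0],[0,0,0,0,0],[0,0,0,0,0],[0,0,0,0,0]]'
python3 -c "
from rig import env, viewer, probe_bus, close_job
print(close_job())"
```

```text
time_s: 20.6
position: [0.4415, 0.2328, 0.0748]
tool_rot: [[-0.989, 0.145, 0.0], [0.145, 0.989, -0.0], [-0.0, -0.0, -1.0]]
ft_force: [-0.2, -0.2, -1.2]
grip_width: 0.0151
gripper_force: 58.7
the job is handed in; nothing more can be done
None
```

I handed the job in at 20.6 s: I pushed the clamp knob fully down, then turned it square across the drawer front, and the long pull is held level with its pegs about 1 cm above the holes, lined up to within about 2 mm by my measurements; no verdict was returned.

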